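# Loosen the knurled clamp nut and swing the strap off the model panel

### The job

Free the glued-up wall panel in the clamping jig. With a fingertip, roll the big knurled nut round by its rim, counter-clockwise seen from above, through two full turns (within a quarter turn either way), and only after that push the upright pin on the strap to swing the strap off the panel, a quarter turn counter-clockwise to its stop. Use gentle fingertip pushes only, grasp and lift nothing, leave the panel and the loose things where they lie, and finish clear of everything.

Things in the scene. Friction and masses are not known exactly. Their poses are not given: they have to be found in the camera images.
- jig: plywood base plate of the clamping jig, 230 (x) x 360 (y) x 12 mm, fixed to the table; the origin is on the table right under the stud (the common upright axis of nut and strap), the plate reaches from y = -125 to y = +235 mm in this frame. A low wooden fence, its top 34 mm above the table, with two small fixed brass knobs (18 mm wide, up to 44 mm high) stands along its +y end at y = 222 mm.
- nut (a joint): turn of the big knurled nut in rad, 0 = tight (its value at the start), growing counter-clockwise seen from above as it loosens; two turns = 12.57. It rises 2 mm a turn, stays where it is left, and takes about 0.06 N m (1.4 N at the rim) to turn. The thread ends at 22 rad.
- nut_mid (a point): point on the nut's axis half-way up its rim. The nut is a plain aluminium disc 91 mm in diameter over the ridges and 24 mm thick (this point is 12 mm below its top face and 54 mm above the table when tight), with 36 upright rounded ridges about 2 mm high round its rim; the x axis turns with the nut and lies along the black engraved line on its top face. The fixed 16 mm steel stud stands out of its middle to 80 mm above the table.
- strap (a joint): swing of the strap about the stud in rad, 0 = pointing along the jig's +y over the panel (starts between 0 and 0.15), growing counter-clockwise seen from above to its stop at 1.57 (pointing along the jig's -x). It stays where it is left and takes about 0.8 N at the pin to move.
- pin (a point): point on the axis of the upright steel pin near the strap's end, 16 mm below the pin's top. The pin is 14 mm in diameter, stands from 40 to 72 mm above the table and is 130 mm from the stud's axis. The dark steel strap is 34 mm wide, 150 mm from stud to end, its underside 30 mm and its top 40 mm above the table, beneath the nut.
- panel_mid (a point): centre of the brown board panel with two window openings, 150 (x) x 95 (y) x 16 mm, lying loose on the jig base under the strap's end (top 28 mm above the table). To be left where it lies.
- offcut: loose wooden offcut 50 x 22 x 18 mm on the jig base, origin at the underside; leave alone
- washer: loose steel washer 34 mm wide, 6 mm thick, on the jig base; leave alone
- glue: white glue bottle, 48 mm wide, 120 mm tall, origin at the underside; leave alone
- tape: roll of paper tape 90 mm wide, 24 mm tall, origin at the underside; leave alone
- house: small model house 78 x 58 mm, about 66 mm tall, origin at the underside; leave alone
- mug: white mug 80 mm wide, 90 mm tall, origin at the underside; leave alone

How it is judged:
By the outcome, as a careful person would: the job done as asked, in the order asked, and still so for the second after the job is handed in, with the robot touching nothing.
It also fails if it takes over 72 s, if anything falls off the work surface, if the arm or the gripper's body presses on something with over 40 N, if the wrist force passes 120 N, or if a joint passes its speed limit or range.

### The arm

A 6-joint arm with a two-finger parallel gripper is mounted at the origin on the work surface. World frame = base frame: x ahead of the robot, y to its left, z up, the work surface at z = 0. Lengths are in m, angles in rad, forces in N, time in s.
With the tool pointing down it reaches from about 0.25 to 0.775 m from the base axis. Payload 4 kg.
Tool frame: the origin (TCP) lies at the very end of the fingers, on their centre line; the grasp point (between the pads) lies 19 mm behind it; y points along the fingers, x is the direction in which the jaws open and shut, and the axes are right-handed (so a half turn about y gives the same grasp; the last joint's range is limited). The gripper opens to 94 mm and grips with 3 to 60 N. Pads are 16 mm wide; open, the fingers measure 119 mm over their backs; the gripper's body (75 mm by 177 mm) begins 78 mm behind the grasp point.
Start: joints at [-0.103, 0.087, 1.371, -0, 1.684, -0.103], TCP at [0.55, -0, 0.206] pointing down, gripper open.
Joint ranges: [-3.1, 3.1], [-0.76, 2.03], [0.27, 2.55], [-1.08, 4.22], [0.17, 2.65], [-2.57, 2.57]. Speed limits (rad/s): [2.79, 2.79, 3.14, 3.14, 3.14, 3.14].

### API

Orientations are given as [roll, pitch, yaw] about the fixed x, y, z axes, in that order (R = Rz(yaw) Ry(pitch) Rx(roll)).
In Python, from bench import robot, snapshot, workorder gives the robot as it stands.
- The arm moves only by the tool play_rows, never from a script. Its argument "steps" is a list of rows, each an object of numbers: "x", "y", "z": the shift along the world's x, y, z in m; "rx", "ry", "rz": the turn, a rotation vector about the world's x, y, z in rad; "hand": the finger opening in m, from 0 to 0.094. A call has 1 to 8 rows; each row shifts and turns the commanded pose from where the row before left it; what a row does not reach is not made up. A row lasts 1/8 s, in which the tool goes at most 62.5 mm and 10.7 degrees, less where a joint would pass 70% of its speed; a pose out of reach is approached as far as the arm can. A call is refused whole if a number of a shift passes 0.0625 or a number of a turn 0.188, either way. A call with a gripper value outside its range is refused whole. The fingers move at their own pace and stop on an object; the grip force is fixed at half the most. Time passes only in rows, so rows that do not move let the fingers close. It gives the time, the measured TCP pose, the force and the opening at its end, in the units of the state.
- robot.get_obs(): the state, without advancing time (a new reading comes with each control period).
- snapshot(name): name is "scene" or "side" or "wrist"; returns a dict with "color" (480x640x3 uint8, red, green, blue), "range_z" (480x640 float32, m along the optical axis (not along the pixel's ray), 0 where there is no reading), "fov_y" (degrees; the focal length in pixels is half the picture's height over the tangent of half this angle, whatever the lens; pixels are square), "cx", "cy" (the principal point, pixels), "k1" (the pictures are not rectified: a ray, as slopes to the right and down, at radius r is drawn at 1 + k1 r^2 times it, then the intrinsics apply), "T" (4x4, takes a point from camera to world coordinates). Camera axes: x right, y down, z forward; pixel columns grow to the right and rows downward; lengths in m; the calibration is good to about 2 mm. A picture is of the moment at which its call begins.
- workorder.close_job(): hands the job in, once; it reports no verdict.
The state is a dict: "time": time; "joint_positions": joint angles; "qvel": joint speeds; "joint_torque": joint torques, N m; "tool_pos": TCP position; "ee_rot": TCP orientation; "wrist_force": force on the tool from outside, world axes, zero at the start; "wrist_torque": the same for the moment, N m; "width": finger opening in m.
Only numpy, scipy, OpenCV 4.12 (cv2) and the standard library are available. Lean on these libraries where they do the work, as an engineer would, in place of code of your own. Each camera call takes 0.05 s, during which the arm holds its last target.

## Working session

There is one attempt and no reset: what is moved stays moved. The work goes in short steps, Python scripts to look and compute and a tool call to move; the robot and the scene stay as the last step left them, time stands still between calls to the robot, and variables do not carry over. Pictures are saved under pics/ and viewed, and the job is handed in when it is done.

Besides the shell and the picture viewer there is one more tool, called after "Request:" as name(argument=value, ...), one argument or row to a line, values as JSON. play_rows: Moves the arm, as the interface text tells. Its arguments: {"type":"object","properties":{"steps":{"type":"array"}},"required":["steps"]}

```bash
mkdir -p pics; ls; cat > h.py <<'E'
from bench import robot, snapshot, workorder
import numpy as np, cv2
def shot(name,fn):
    s=snapshot(name); cv2.imwrite('pics/'+fn+'.png',s['color'][:,:,::-1]); np.savez('pics/'+fn+'.npz',**s); return s
def ray(s,u,v):
    f=240/np.tan(np.radians(float(s['fov_y']))/2)
    d=np.array([(u-s['cx'])/f,(v-s['cy'])/f]); p=d.copy()
    for _ in range(30): p=d/(1+s['k1']*(p@p))
    T=s['T']; return T[:3,3],T[:3,:3]@np.array([p[0],p[1],1])
def plane(s,u,v,z):
    o,d=ray(s,u,v); return o+d*(z-o[2])/d[2]
def rng(s,u,v):
    o,d=ray(s,u,v); return o+d*s['range_z'][int(round(v)),int(round(u))]
def proj(s,P):
    f=240/np.tan(np.radians(float(s['fov_y']))/2)
    T=s['T']; c=T[:3,:3].T@(np.array(P)-T[:3,3]); q=c[:2]/c[2]; q=q*(1+s['k1']*(q@q)); return q*f+np.array([s['cx'],s['cy']])
E
python3 - <<'E'
from h import *
for n in ['scene','side','wrist']:
    s=shot(n,n+'0'); print(n,s['fov_y'],s['cx'],s['cy'],s['k1'],s['T'].round(3).tolist())
print(robot.get_obs())
E
```

```text
pics
scene 50.86240986734467 326.42070134540666 239.7030486671358 -0.05512007508772716 [[-0.892, 0.364, -0.267, 0.918], [0.451, 0.735, -0.506, 0.751], [0.012, -0.572, -0.82, 1.255], [0.0, 0.0, 0.0, 1.0]]
side 54.4311186046117 307.38873414233535 236.73187063737464 0.024236048343967455 [[0.892, -0.271, 0.363, 0.172], [-0.452, -0.562, 0.692, -0.652], [0.017, -0.781, -0.624, 0.663], [0.0, 0.0, 0.0, 1.0]]
wrist 61.75374422917599 327.5186048511929 236.4779984463209 -0.0917916196436898 [[1.0, 0.0, -0.001, 0.55], [-0.0, -0.966, -0.26, 0.075], [-0.001, 0.26, -0.966, 0.384], [0.0, 0.0, 0.0, 1.0]]
{'time': 0.15, 'joint_positions': array([-1.03084252e-01,  8.78465640e-02,  1.37192026e+00, -2.36916432e-05,
        1.68362662e+00, -1.03123638e-01]), 'qvel': array([-3.45477950e-04, -2.25243363e-03, -5.08216698e-03, -9.71056624e-04,
        9.87219274e-05, -5.59202428e-04]), 'joint_torque': array([ 1.24418581e-03, -3.40636396e+01, -3.02795255e+01,  7.18983379e-02,
        3.04441026e-02, -1.11468453e-04]), 'tool_pos': array([5.49562759e-01, 4.09769238e-05, 2.04532870e-01]), 'ee_rot': array([-1.57063437e+00,  1.79364136e-03,  3.68856712e-05]), 'wrist_force': array([ 0.05617675, -1.13515888,  0.50692378]), 'wrist_torque': array([-0.03621719, -0.01783338,  0.00660054]), 'width': 0.09412887384334434}
```

View pics/scene0.png

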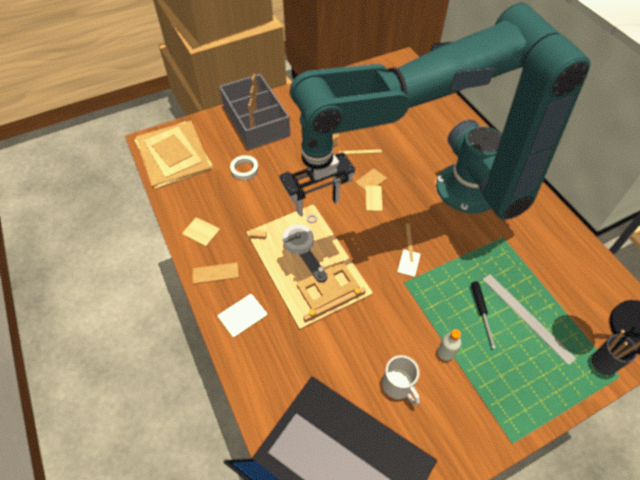

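View pics/side0.png

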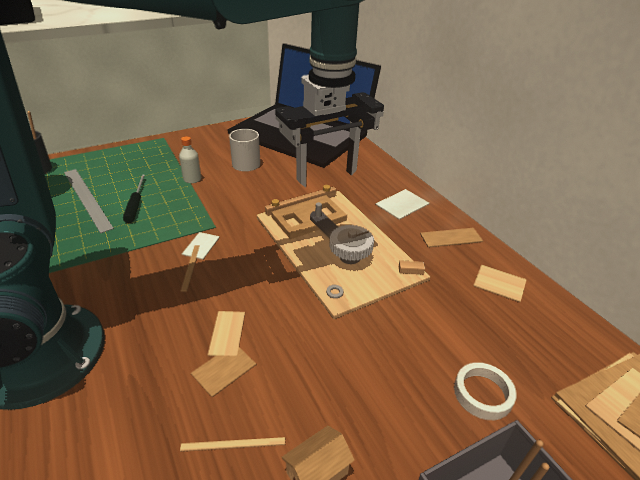

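View pics/wrist0.png

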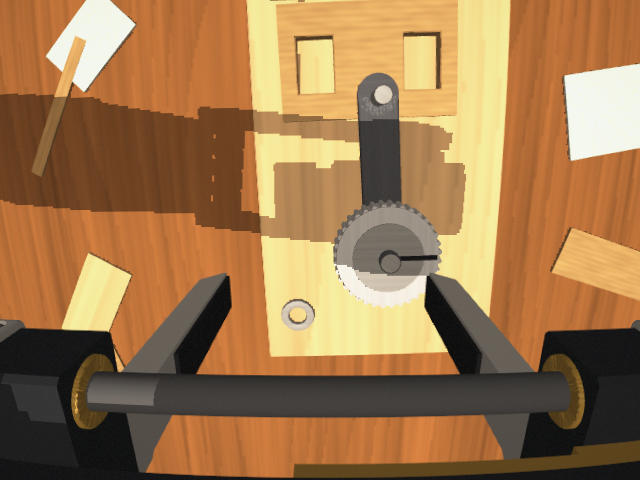

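```bash
python3 - <<'E'
from h import *
L=lambda n:dict(np.load('pics/'+n+'.npz'))
w=L('wrist0');s=L('side0');c=L('scene0')
for n,u,v,z in [('stud',390,261,.08),('pin',383,94,.072),('lineend',437,257,.066),('nutL',335,255,.06),('nutR',441,255,.06),('baseBL',271,356,.012),('baseBR',489,349,.012),('baseTL',247,3,.012),('baseTR',511,3,.012),('washer',298,315,.018)]:
    p=plane(w,u,v,z); print(n,p.round(4),rng(w,u,v).round(4), proj(s,p).round(0),proj(c,p).round(0))
# nut top disc by range height
def cloud(s):
    f=240/np.tan(np.radians(float(s['fov_y']))/2)
    v,u=np.mgrid[0:480,0:640]; pts=np.stack([u,v],-1).reshape(-1,1,2).astype(np.float64)
    K=np.array([[f,0,s['cx']],[0,f,s['cy']],[0,0,1.]])
    q=cv2.undistortPoints(pts,K,np.array([float(s['k1']),0,0,0])).reshape(480,640,2)
    P=np.dstack([q,np.ones((480,640))])*s['range_z'][...,None]
    return P@s['T'][:3,:3].T+s['T'][:3,3]
for nm,S in [('w',w),('s',s)]:
    P=cloud(S); m=(abs(P[...,2]-.066)<.005)&(abs(P[...,0]-.605)<.06)&(abs(P[...,1]-.05)<.15)&(S['range_z']>0)
    n,l,st,ce=cv2.connectedComponentsWithStats(m.astype(np.uint8))
    for i in range(1,n):
        if st[i,4]>20:
            Q=P[l==i]; print(nm,st[i],'med',np.median(Q,0).round(4),'min',Q.min(0).round(4),'max',Q.max(0).round(4))
E
```

```text
stud [ 0.6    -0.0269  0.08  ] [ 0.6    -0.0269  0.08  ] [351. 231.] [298. 235.]
pin [0.5913 0.1009 0.072 ] [0.5913 0.1009 0.0721] [318. 203.] [320. 269.]
lineend [ 0.6417 -0.0282  0.066 ] [ 0.6416 -0.0281  0.0664] [368. 231.] [285. 242.]
nutL [ 0.5564 -0.0282  0.06  ] [ 0.5563 -0.0268  0.0645] [332. 245.] [311. 233.]
nutR [ 0.6468 -0.0284  0.06  ] [ 0.6613 -0.044   0.0112] [370. 233.] [283. 244.]
baseBL [ 0.4904 -0.1555  0.012 ] [ 0.4905 -0.1552  0.0126] [333. 314.] [313. 205.]
baseBR [ 0.7218 -0.1489  0.012 ] [0.6007 0.0095 0.2747] [431. 274.] [245. 233.]
baseTL [0.481  0.1823 0.012 ] [0.4812 0.1821 0.0127] [259. 218.] [368. 287.]
baseTR [0.71   0.1858 0.012 ] [ 7.152e-01  1.895e-01 -3.000e-04] [343. 194.] [295. 321.]
washer [ 0.5205 -0.1047  0.018 ] [ 0.5201 -0.1074  0.0126] [334. 289.] [311. 218.]
w [372  90  10  16  30] med [0.585  0.0973 0.0667] min [0.5841 0.0935 0.0614] max [0.5913 0.1039 0.0709]
w [ 333  203  109  105 8015] med [ 0.5984 -0.0247  0.0666] min [ 0.5547 -0.074   0.061 ] max [0.6457 0.0167 0.0709]
s [316 203   6   7  23] med [0.592  0.0953 0.0666] min [0.5862 0.0909 0.0611] max [0.5971 0.1015 0.0709]
s [330 225  44  29 916] med [ 0.5958 -0.0365  0.0656] min [ 0.556 -0.076  0.061] max [0.6469 0.0165 0.0707]
```

```bash
python3 - <<'E'
import cv2
a=cv2.imread('pics/side0.png')[160:330,240:450]; cv2.imwrite('pics/side0z.png',cv2.resize(a,None,fx=3.5,fy=3.5,interpolation=cv2.INTER_CUBIC))
E
```

```text
(no output)
```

View pics/side0z.png

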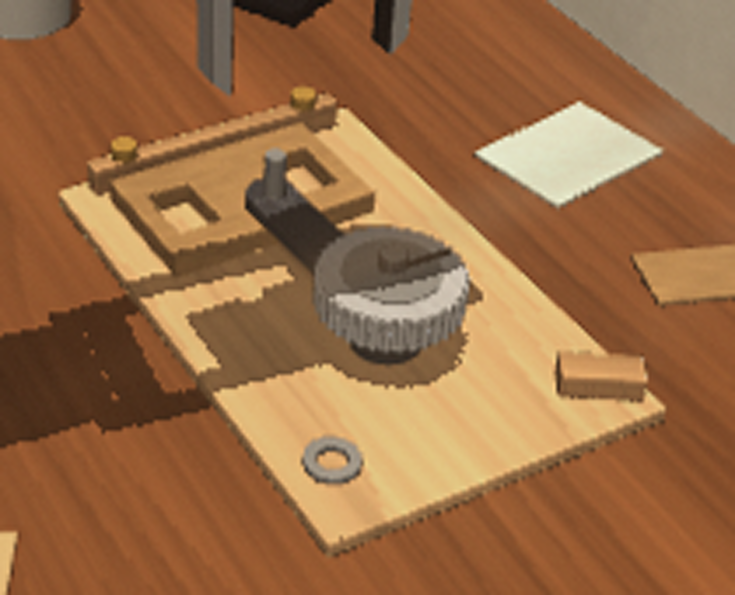

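Request:
play_rows(
  steps=[
    {"x": -0.01,"y": -0.01,"z": -0.02,"hand": 0},
    {"x": -0.01,"y": -0.01,"z": -0.02,"hand": 0},
    {"z": -0.02,"hand": 0},
    {"z": -0.02,"hand": 0},
    {"z": -0.02,"hand": 0},
    {"z": -0.02,"hand": 0},
    {"hand": 0},
    {"hand": 0},
  ],
)

```text
schema error: expected keys x, y, z, rx, ry, rz, hand
```

```bash
python3 - <<'E'
from h import *
s=shot('wrist','w1'); o=robot.get_obs(); print(o['time'],o['tool_pos'],o['wrist_force'],o['width'])
E
```

```text
0.2 [5.49674609e-01 4.00557373e-05 2.04740633e-01] [ 0.23299212 -0.08313111  0.62514995] 0.09389112024169424
```

View pics/w1.png

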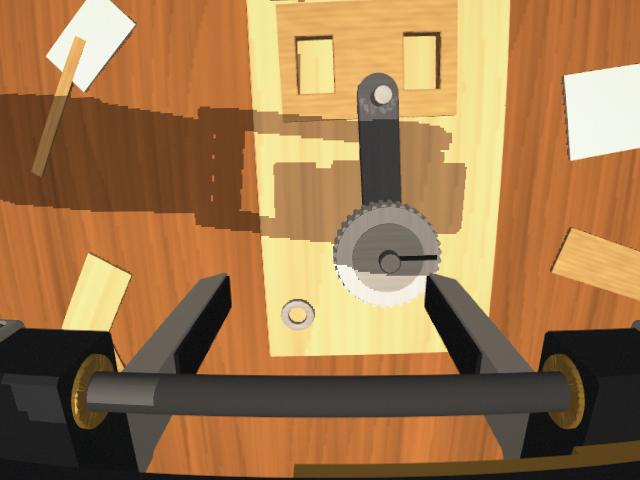

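The call was refused because every key is required, so the picture is unchanged: nut at (388,255), pin at (383,94), engraved line pointing right. I'll resend it with all the keys.

Request:
play_rows(
  steps=[
    {"x": -0.01,"y": -0.01,"z": -0.02,"rx": 0,"ry": 0,"rz": 0,"hand": 0},
    {"x": -0.01,"y": -0.01,"z": -0.02,"rx": 0,"ry": 0,"rz": 0,"hand": 0},
    {"x": 0,"y": 0,"z": -0.02,"rx": 0,"ry": 0,"rz": 0,"hand": 0},
    {"x": 0,"y": 0,"z": -0.02,"rx": 0,"ry": 0,"rz": 0,"hand": 0},
    {"x": 0,"y": 0,"z": -0.02,"rx": 0,"ry": 0,"rz": 0,"hand": 0},
    {"x": 0,"y": 0,"z": -0.02,"rx": 0,"ry": 0,"rz": 0,"hand": 0},
    {"x": 0,"y": 0,"z": 0,"rx": 0,"ry": 0,"rz": 0,"hand": 0},
    {"x": 0,"y": 0,"z": 0,"rx": 0,"ry": 0,"rz": 0,"hand": 0},
  ],
)

```text
time: 1.2
tool_pos: [0.5304, -0.0201, 0.0862]
ee_rot: [-1.571, -0.001, 0.0]
wrist_force: [-0.1, -0.2, 0.5]
width: 0.0173
```

```bash
python3 - <<'E'
from h import *
s=shot('wrist','w1'); o=robot.get_obs(); print(o['time'],o['tool_pos'],o['wrist_force'],o['width'])
C=np.array([.6005,-.028])
print(proj(s,[C[0],C[1],.08]))
E
```

```text
1.25 [ 0.53073894 -0.02013145  0.08665576] [-0.39540026  0.64135736 -0.47139792] 0.01305067896677122
[464.2902214  299.47264186]
```

View pics/w1.png

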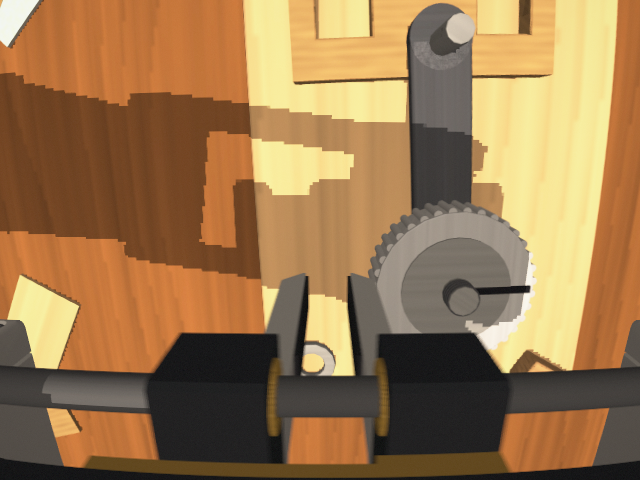

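```bash
cat > path.py <<'E'
import numpy as np
def wps(R=.0435,C=(.6005,-.028),a=.0125,b=.008,dphi=15):
    C=np.array(C); out=[]
    sg=[(-1,-1),(1,-1),(1,1),(-1,1)]
    for k in range(4):
        off=np.array(sg[k])*[a,b]
        for p in np.arange(180+90*k,180+90*k+91,dphi):
            out.append((p,C+R*np.array([np.cos(np.radians(p)),np.sin(np.radians(p))])+off))
        nx=np.array(sg[(k+1)%4])*[a,b]
        if k%2==0: out.append((p,out[-1][1]+(nx-off)/2))
    return out
E
python3 - <<'E'
from path import *
cur=np.array([.530,-.020])
for p,w in wps():
    d=np.round((w-cur)*2000)/2; cur=cur+d/1000; print(p,(cur*1000).round(1),d)
E
```

```text
180 [544.5 -36. ] [ 14.5 -16. ]
195 [546.  -47.5] [  1.5 -11.5]
210 [550.5 -58. ] [  4.5 -10.5]
225 [557. -67.] [ 6.5 -9. ]
240 [566.5 -73.5] [ 9.5 -6.5]
255 [576.5 -78. ] [10.  -4.5]
270 [588.  -79.5] [11.5 -1.5]
270 [600.5 -79.5] [12.5  0. ]
270 [613.  -79.5] [12.5  0. ]
285 [624.5 -78. ] [11.5  1.5]
300 [635.  -73.5] [10.5  4.5]
315 [644. -67.] [9.  6.5]
330 [650.5 -58. ] [6.5 9. ]
345 [655.  -47.5] [ 4.5 10.5]
360 [656.5 -36. ] [ 1.5 11.5]
360 [656.5 -20. ] [ 0. 16.]
375 [655.   -8.5] [-1.5 11.5]
390 [650.5   2. ] [-4.5 10.5]
405 [644.  11.] [-6.5  9. ]
420 [635.   17.5] [-9.   6.5]
435 [624.5  22. ] [-10.5   4.5]
450 [613.   23.5] [-11.5   1.5]
450 [600.5  23.5] [-12.5   0. ]
450 [588.   23.5] [-12.5   0. ]
465 [576.5  22. ] [-11.5  -1.5]
480 [566.5  17.5] [-10.   -4.5]
495 [557.  11.] [-9.5 -6.5]
510 [550.5   1.5] [-6.5 -9.5]
525 [546.   -8.5] [ -4.5 -10. ]
540 [544.5 -20. ] [ -1.5 -11.5]
```

Request:
play_rows(
  steps=[
    {"x": 0,"y": 0,"z": -0.012,"rx": 0,"ry": 0,"rz": 0,"hand": 0},
    {"x": 0,"y": 0,"z": -0.012,"rx": 0,"ry": 0,"rz": 0,"hand": 0},
    {"x": 0,"y": 0,"z": -0.012,"rx": 0,"ry": 0,"rz": 0,"hand": 0},
    {"x": 0.005,"y": -0.006,"z": 0,"rx": 0,"ry": 0,"rz": 0,"hand": 0},
    {"x": 0.005,"y": -0.005,"z": 0,"rx": 0,"ry": 0,"rz": 0,"hand": 0},
    {"x": 0.0045,"y": -0.005,"z": 0,"rx": 0,"ry": 0,"rz": 0,"hand": 0},
  ],
)

```text
time: 2.0
tool_pos: [0.542, -0.0359, 0.0494]
ee_rot: [-1.569, 0.007, 0.0]
wrist_force: [-11.5, 0.6, 7.5]
width: 0.0004
```

Request:
play_rows(
  steps=[
    {"x": 0.0015,"y": -0.0115,"z": 0,"rx": 0,"ry": 0,"rz": 0,"hand": 0},
    {"x": 0.0045,"y": -0.0105,"z": 0,"rx": 0,"ry": 0,"rz": 0,"hand": 0},
    {"x": 0.0065,"y": -0.009,"z": 0,"rx": 0,"ry": 0,"rz": 0,"hand": 0},
    {"x": 0.0095,"y": -0.0065,"z": 0,"rx": 0,"ry": 0,"rz": 0,"hand": 0},
  ],
)

```text
time: 2.5
tool_pos: [0.5656, -0.0756, 0.05]
ee_rot: [-1.573, 0.003, -0.001]
wrist_force: [-3.6, -2.6, 1.4]
width: 0.0006
```

```bash
python3 - <<'E'
from h import *
s=shot('wrist','w2'); o=robot.get_obs(); print(o['time'],o['tool_pos'],o['wrist_force'],o['width'])
E
```

```text
2.55 [ 0.56735071 -0.07618974  0.05000132] [-2.35428177 -3.53038113 -0.43423396] 0.0002166365705779002
```

View pics/w2.png

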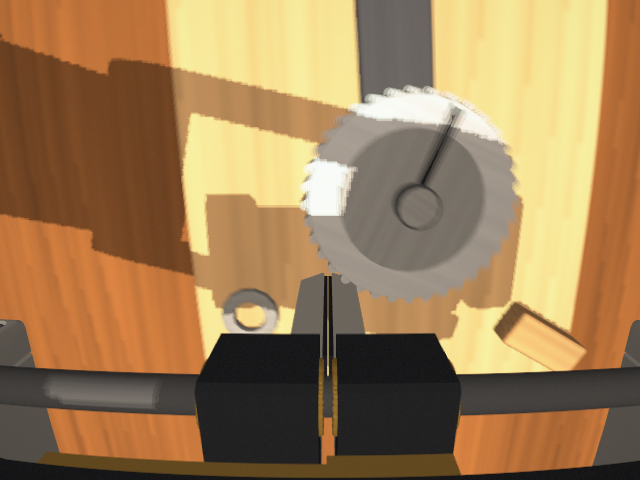

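The engraved line now points up-right, from stud (418,207) to (455,110), so the nut has turned about 65° with the corner keyed behind a ridge. I'll keep going.

Request:
play_rows(
  steps=[
    {"x": 0.01,"y": -0.0045,"z": 0,"rx": 0,"ry": 0,"rz": 0,"hand": 0},
    {"x": 0.0115,"y": -0.0015,"z": 0,"rx": 0,"ry": 0,"rz": 0,"hand": 0},
    {"x": 0.0125,"y": 0,"z": 0,"rx": 0,"ry": 0,"rz": 0,"hand": 0},
    {"x": 0.0125,"y": 0,"z": 0,"rx": 0,"ry": 0,"rz": 0,"hand": 0},
    {"x": 0.0115,"y": 0.0015,"z": 0,"rx": 0,"ry": 0,"rz": 0,"hand": 0},
    {"x": 0.0105,"y": 0.0045,"z": 0,"rx": 0,"ry": 0,"rz": 0,"hand": 0},
    {"x": 0.009,"y": 0.0065,"z": 0,"rx": 0,"ry": 0,"rz": 0,"hand": 0},
    {"x": 0.0065,"y": 0.009,"z": 0,"rx": 0,"ry": 0,"rz": 0,"hand": 0},
  ],
)

```text
time: 3.55
tool_pos: [0.6515, -0.0572, 0.0499]
ee_rot: [-1.57, -0.001, 0.0]
wrist_force: [0.5, -1.7, 1.7]
width: 0.0002
```

```bash
python3 - <<'E'
from h import *
s=shot('wrist','w3'); o=robot.get_obs(); print(o['time'],o['tool_pos'],o['wrist_force'],o['width'])
E
```

```text
3.6 [ 0.6519963  -0.05554196  0.04974505] [ 2.01224556 -1.23423496  1.1049961 ] 0.0009902063789165977
```

View pics/w3.png

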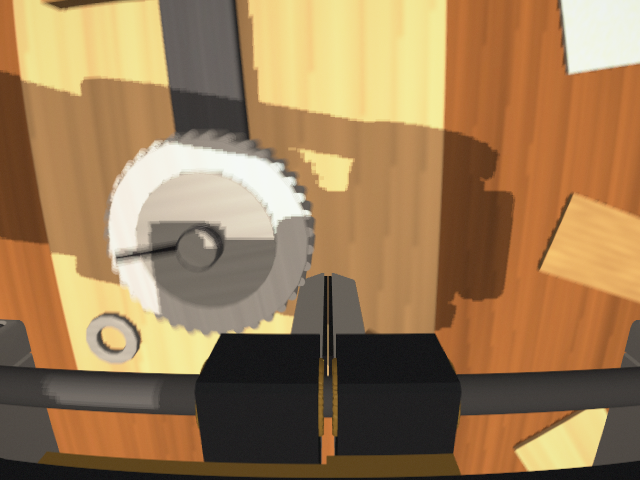

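The line now points left from (200,248) to (117,257), about 187° turned in total. Next I'll go round the far side.

Request:
play_rows(
  steps=[
    {"x": 0.0045,"y": 0.0105,"z": 0,"rx": 0,"ry": 0,"rz": 0,"hand": 0},
    {"x": 0.0015,"y": 0.0115,"z": 0,"rx": 0,"ry": 0,"rz": 0,"hand": 0},
    {"x": 0,"y": 0.016,"z": 0,"rx": 0,"ry": 0,"rz": 0,"hand": 0},
    {"x": -0.0015,"y": 0.0115,"z": 0,"rx": 0,"ry": 0,"rz": 0,"hand": 0},
    {"x": -0.0045,"y": 0.0105,"z": 0,"rx": 0,"ry": 0,"rz": 0,"hand": 0},
    {"x": -0.0065,"y": 0.009,"z": 0,"rx": 0,"ry": 0,"rz": 0,"hand": 0},
    {"x": -0.009,"y": 0.0065,"z": 0,"rx": 0,"ry": 0,"rz": 0,"hand": 0},
    {"x": -0.0105,"y": 0.0045,"z": 0,"rx": 0,"ry": 0,"rz": 0,"hand": 0},
  ],
)

```text
time: 4.6
tool_pos: [0.6238, 0.024, 0.0497]
ee_rot: [-1.568, -0.0, 0.0]
wrist_force: [2.7, 3.7, 0.6]
width: 0.0007
```

```bash
python3 - <<'E'
from h import *
s=shot('side','s4'); o=robot.get_obs(); print(o['time'],o['tool_pos'],o['wrist_force'],o['width'])
a=cv2.imread('pics/s4.png')[160:330,240:450]; cv2.imwrite('pics/s4z.png',cv2.resize(a,None,fx=3.5,fy=3.5,interpolation=cv2.INTER_CUBIC))
E
```

```text
4.65 [0.62212869 0.02453065 0.04959458] [-0.18537031  3.83545153  1.70637269] 0.00039206586866927966
```

View pics/s4z.png

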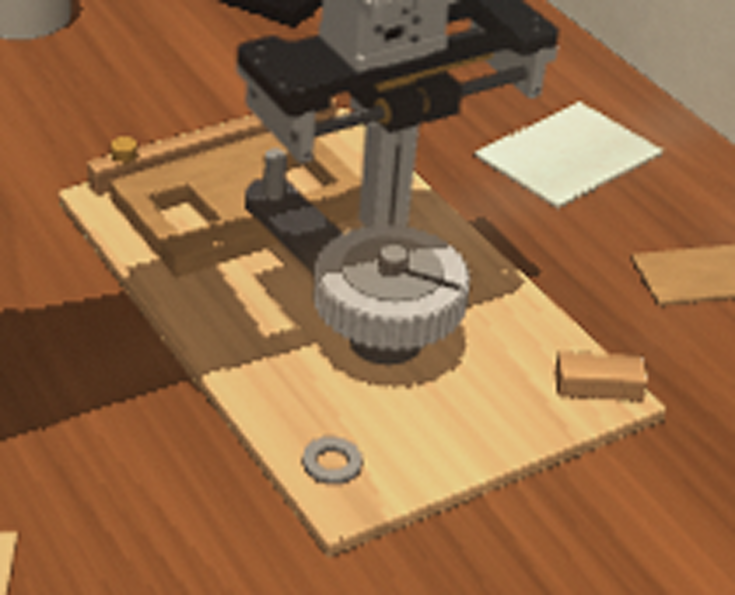

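The line runs to the lower right in the side view, (395,262) to (462,288) in the crop. That is about 310° turned, and the strap has not moved.

Request:
play_rows(
  steps=[
    {"x": -0.0115,"y": 0.0015,"z": 0,"rx": 0,"ry": 0,"rz": 0,"hand": 0},
    {"x": -0.0125,"y": 0,"z": 0,"rx": 0,"ry": 0,"rz": 0,"hand": 0},
    {"x": -0.0125,"y": 0,"z": 0,"rx": 0,"ry": 0,"rz": 0,"hand": 0},
    {"x": -0.0115,"y": -0.0015,"z": 0,"rx": 0,"ry": 0,"rz": 0,"hand": 0},
    {"x": -0.01,"y": -0.0045,"z": 0,"rx": 0,"ry": 0,"rz": 0,"hand": 0},
    {"x": -0.0095,"y": -0.0065,"z": 0,"rx": 0,"ry": 0,"rz": 0,"hand": 0},
    {"x": -0.0065,"y": -0.0095,"z": 0,"rx": 0,"ry": 0,"rz": 0,"hand": 0},
    {"x": -0.0045,"y": -0.01,"z": 0,"rx": 0,"ry": 0,"rz": 0,"hand": 0},
  ],
)

```text
time: 5.65
tool_pos: [0.5433, -0.0086, 0.0488]
ee_rot: [-1.57, 0.005, 0.0]
wrist_force: [-3.0, 2.8, 1.7]
width: 0.0003
```

```bash
python3 - <<'E'
from h import *
s=shot('side','s5'); o=robot.get_obs(); print(o['time'],o['tool_pos'],o['wrist_force'],o['width'])
a=cv2.imread('pics/s5.png')[160:330,240:450]; cv2.imwrite('pics/s5z.png',cv2.resize(a,None,fx=3.5,fy=3.5,interpolation=cv2.INTER_CUBIC))
E
```

```text
5.7 [ 0.5430758  -0.01015366  0.04875133] [-4.89383135  0.40576948  2.40283248] 0.0007710775543511728
```

View pics/s5z.png

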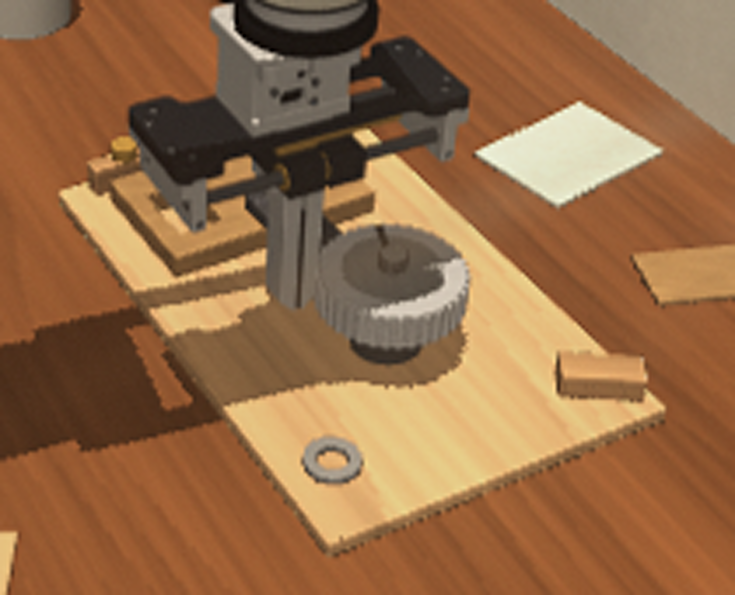

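```bash
python3 - <<'E'
from h import *
L=lambda n:dict(np.load('pics/'+n+'.npz'))
C=np.array([.6005,-.028])
for n,u,v,z in [('wrist0',437,257,.066),('w2',458,110,.0665),('w3',117,257,.067),('s4',240+460/3.5,160+288/3.5,.0678),('s5',240+379/3.5,160+229/3.5,.0683)]:
    p=plane(L(n),u,v,z)[:2]-C; print(n,np.degrees(np.arctan2(p[1],p[0])).round(1),np.hypot(*p).round(4))
E
```

```text
wrist0 -0.3 0.0412
w2 64.0 0.0393
w3 -170.1 0.0407
s4 -54.1 0.0449
s5 68.4 0.0344
```

About 430° turned so far, matching the no-slip prediction of 428°. That leaves about 290°, and I'll raise the tip 2 mm to follow the thread.

Request:
play_rows(
  steps=[
    {"x": -0.0015,"y": -0.0115,"z": 0.002,"rx": 0,"ry": 0,"rz": 0,"hand": 0},
    {"x": 0,"y": -0.016,"z": 0,"rx": 0,"ry": 0,"rz": 0,"hand": 0},
    {"x": 0.0015,"y": -0.0115,"z": 0,"rx": 0,"ry": 0,"rz": 0,"hand": 0},
    {"x": 0.0045,"y": -0.0105,"z": 0,"rx": 0,"ry": 0,"rz": 0,"hand": 0},
    {"x": 0.0065,"y": -0.009,"z": 0,"rx": 0,"ry": 0,"rz": 0,"hand": 0},
    {"x": 0.0095,"y": -0.0065,"z": 0,"rx": 0,"ry": 0,"rz": 0,"hand": 0},
    {"x": 0.01,"y": -0.0045,"z": 0,"rx": 0,"ry": 0,"rz": 0,"hand": 0},
    {"x": 0.0115,"y": -0.0015,"z": 0,"rx": 0,"ry": 0,"rz": 0,"hand": 0},
  ],
)

```text
time: 6.7
tool_pos: [0.5889, -0.083, 0.0513]
ee_rot: [-1.577, -0.0, -0.001]
wrist_force: [-2.1, -6.1, -2.9]
width: 0.0009
```

```bash
python3 - <<'E'
from h import *
s=shot('wrist','w6'); o=robot.get_obs(); print(o['time'],o['tool_pos'],o['wrist_force'],o['width'])
E
```

```text
6.75 [ 0.59070111 -0.08312387  0.05145029] [ 0.11518727 -6.69985638 -3.11995415] 0.0004064221486837884
```

View pics/w6.png

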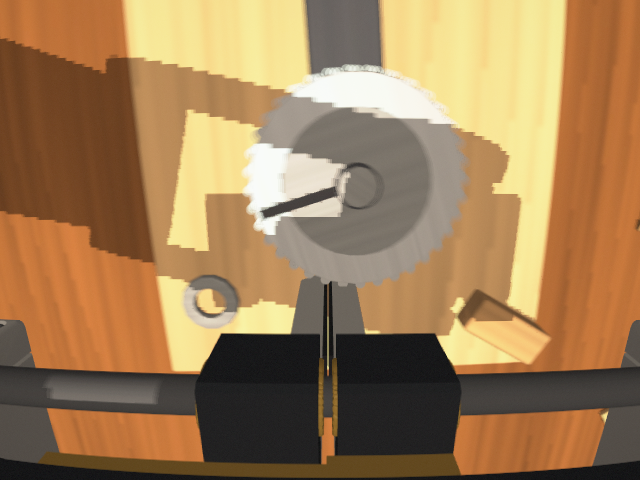

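The line points left and slightly down, (358,186) to (262,214), about 197°, so 557° in total and 163° to go.

Request:
play_rows(
  steps=[
    {"x": 0.0125,"y": 0,"z": 0,"rx": 0,"ry": 0,"rz": 0,"hand": 0},
    {"x": 0.0125,"y": 0,"z": 0,"rx": 0,"ry": 0,"rz": 0,"hand": 0},
    {"x": 0.0115,"y": 0.0015,"z": 0,"rx": 0,"ry": 0,"rz": 0,"hand": 0},
    {"x": 0.0105,"y": 0.0045,"z": 0,"rx": 0,"ry": 0,"rz": 0,"hand": 0},
    {"x": 0.009,"y": 0.0065,"z": 0,"rx": 0,"ry": 0,"rz": 0,"hand": 0},
    {"x": 0.0065,"y": 0.009,"z": 0,"rx": 0,"ry": 0,"rz": 0,"hand": 0},
    {"x": 0.0045,"y": 0.0105,"z": 0,"rx": 0,"ry": 0,"rz": 0,"hand": 0},
    {"x": 0.0015,"y": 0.0115,"z": 0,"rx": 0,"ry": 0,"rz": 0,"hand": 0},
  ],
)

```text
time: 7.75
tool_pos: [0.6573, -0.0348, 0.052]
ee_rot: [-1.57, -0.002, 0.0]
wrist_force: [1.7, -1.0, -0.2]
width: 0.0006
```

```bash
python3 - <<'E'
from h import *
s=shot('wrist','w7'); o=robot.get_obs(); print(o['time'],o['tool_pos'],o['wrist_force'],o['width'])
E
```

```text
7.8 [ 0.65723795 -0.03284623  0.05193848] [ 1.55078364 -0.91722156  0.1935373 ] 0.0006147411804108139
```

View pics/w7.png

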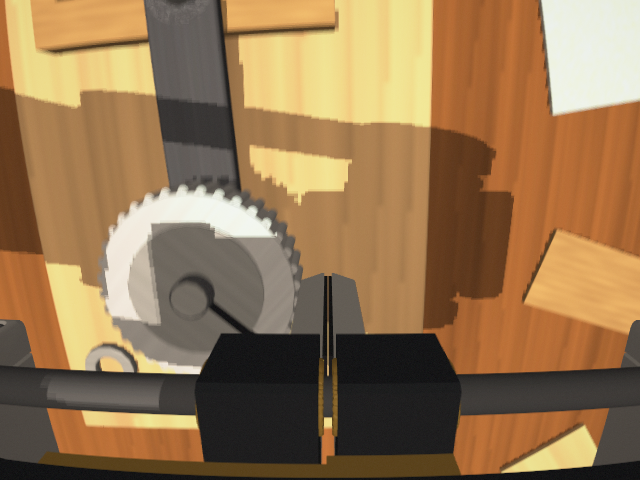

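The line points lower right, (190,298) to (250,333), about 680° in total. I'll give it the last 40° or so and then back off in +x.

Request:
play_rows(
  steps=[
    {"x": 0,"y": 0.016,"z": 0,"rx": 0,"ry": 0,"rz": 0,"hand": 0},
    {"x": -0.0015,"y": 0.0115,"z": 0,"rx": 0,"ry": 0,"rz": 0,"hand": 0},
    {"x": -0.001,"y": 0.004,"z": 0,"rx": 0,"ry": 0,"rz": 0,"hand": 0},
    {"x": 0.015,"y": 0.002,"z": 0,"rx": 0,"ry": 0,"rz": 0,"hand": 0},
    {"x": 0.015,"y": 0,"z": 0,"rx": 0,"ry": 0,"rz": 0,"hand": 0},
    {"x": 0,"y": 0,"z": 0.02,"rx": 0,"ry": 0,"rz": 0,"hand": 0},
    {"x": 0,"y": 0,"z": 0.02,"rx": 0,"ry": 0,"rz": 0,"hand": 0},
    {"x": 0,"y": 0,"z": 0,"rx": 0,"ry": 0,"rz": 0,"hand": 0},
  ],
)

```text
time: 8.8
tool_pos: [0.6856, -0.0026, 0.0961]
ee_rot: [-1.571, -0.007, -0.0]
wrist_force: [0.7, -0.3, -0.3]
width: 0.0004
```

```bash
python3 - <<'E'
from h import *
s=shot('side','s8'); o=robot.get_obs(); print(o['time'],o['tool_pos'],o['wrist_force'],o['width'])
a=cv2.imread('pics/s8.png')[160:330,240:450]; cv2.imwrite('pics/s8z.png',cv2.resize(a,None,fx=3.5,fy=3.5,interpolation=cv2.INTER_CUBIC))
E
```

```text
8.85 [ 0.6847592  -0.00261201  0.09423067] [ 0.52521762 -0.43216829 -0.04411595] 0.00013358480058102157
```

View pics/s8z.png

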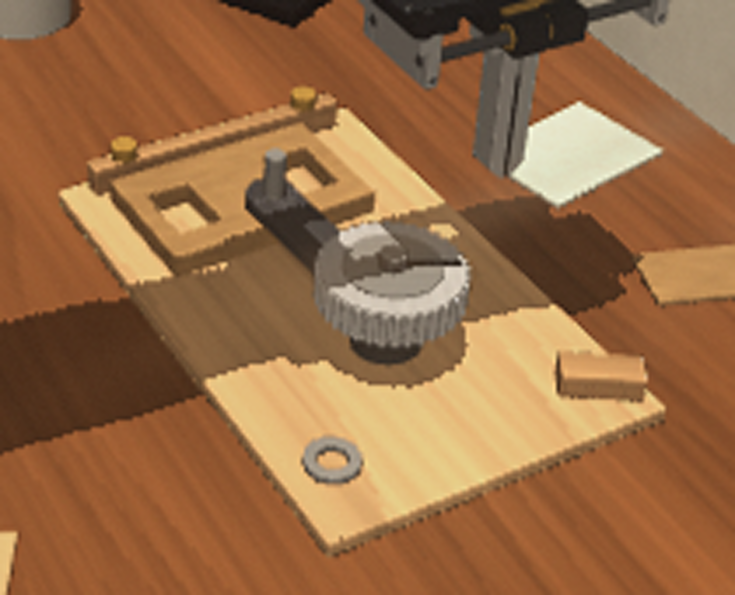

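```bash
python3 - <<'E'
from h import *
L=lambda n:dict(np.load('pics/'+n+'.npz'))
C=np.array([.6005,-.028])
s=L('s8')
p=plane(s,240+463/3.5,160+263.5/3.5,.0702)[:2]-C; print(np.degrees(np.arctan2(p[1],p[0])),np.hypot(*p))
print('pin',plane(s,240+275/3.5,160+153.5/3.5,.072))
cur=np.array([.625,.104])
for k in range(0,19):
    th=np.radians(94)+k*.085; u=np.array([np.cos(th),np.sin(th)]);t=np.array([-u[1],u[0]])
    w=C+.13*u-.0195*t; d=np.round((w-cur)*2000)/2; cur=cur+d/1000; print(k,np.degrees(th).round(1),(cur*1000).round(1),d)
E
```

```text
-27.79416439020076 0.043547918233798756
pin [0.59146567 0.09703378 0.072     ]
0 94.0 [611. 103.] [-14.  -1.]
1 98.9 [599.5 103.5] [-11.5   0.5]
2 103.7 [588.5 103. ] [-11.   -0.5]
3 108.6 [577.5 101.5] [-11.   -1.5]
4 113.5 [566.5  99. ] [-11.   -2.5]
5 118.4 [556.   95.5] [-10.5  -3.5]
6 123.2 [545.5  91.5] [-10.5  -4. ]
7 128.1 [535.5  86.5] [-10.  -5.]
8 133.0 [526.   80.5] [-9.5 -6. ]
9 137.8 [517.   73.5] [-9. -7.]
10 142.7 [509.   66.5] [-8. -7.]
11 147.6 [501.  58.] [-8.  -8.5]
12 152.4 [494.5  49.5] [-6.5 -8.5]
13 157.3 [488.  40.] [-6.5 -9.5]
14 162.2 [482.5  30.5] [-5.5 -9.5]
15 167.1 [478.  20.] [ -4.5 -10.5]
16 171.9 [474.5   9.5] [ -3.5 -10.5]
17 176.8 [472.   -1.5] [ -2.5 -11. ]
18 181.7 [470.  -12.5] [ -2. -11.]
```

Request:
play_rows(
  steps=[
    {"x": 0,"y": 0.03,"z": 0,"rx": 0,"ry": 0,"rz": 0,"hand": 0},
    {"x": 0,"y": 0.035,"z": 0,"rx": 0,"ry": 0,"rz": 0,"hand": 0},
    {"x": 0,"y": 0.04,"z": 0,"rx": 0,"ry": 0,"rz": 0,"hand": 0},
    {"x": -0.02,"y": 0,"z": -0.015,"rx": 0,"ry": 0,"rz": 0,"hand": 0},
    {"x": -0.02,"y": 0,"z": -0.015,"rx": 0,"ry": 0,"rz": 0,"hand": 0},
    {"x": -0.01,"y": 0,"z": -0.01,"rx": 0,"ry": 0,"rz": 0,"hand": 0},
    {"x": -0.005,"y": 0,"z": 0,"rx": 0,"ry": 0,"rz": 0,"hand": 0},
    {"x": 0,"y": 0,"z": 0,"rx": 0,"ry": 0,"rz": 0,"hand": 0},
  ],
)

```text
time: 9.85
tool_pos: [0.629, 0.1024, 0.0519]
ee_rot: [-1.571, -0.001, -0.0]
wrist_force: [0.5, 0.3, 0.8]
width: 0.0007
```

```bash
python3 - <<'E'
from h import *
s=shot('wrist','w9'); s=shot('side','s9'); o=robot.get_obs(); print(o['time'],o['tool_pos'],o['wrist_force'],o['width'])
a=cv2.imread('pics/s9.png')[160:330,240:450]; cv2.imwrite('pics/s9z.png',cv2.resize(a,None,fx=3.5,fy=3.5,interpolation=cv2.INTER_CUBIC))
E
```

```text
9.95 [0.62976673 0.1024173  0.05232046] [-0.75940231  0.63789672  0.3641063 ] 0.0005312810953229137
```

View pics/s9z.png

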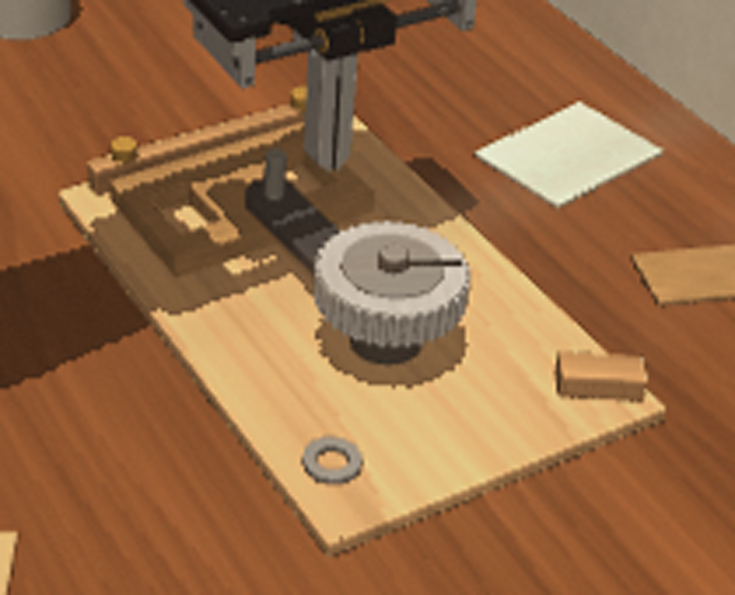

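View pics/w9.png

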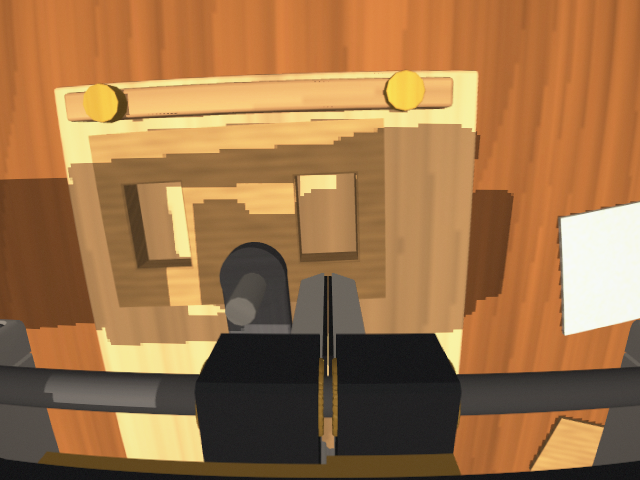

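The tip is beside the pin and clear of it (0 N), at the right height. The nut's line is about 20° short of two turns, roughly 700° in total, which is within the quarter-turn tolerance. Now I'll push the pin, turning the tool with it.

Request:
play_rows(
  steps=[
    {"x": -0.009,"y": 0,"z": 0,"rx": 0,"ry": 0,"rz": 0,"hand": 0},
    {"x": -0.0095,"y": 0.0005,"z": 0,"rx": 0,"ry": 0,"rz": 0,"hand": 0},
    {"x": -0.0115,"y": 0.0005,"z": 0,"rx": 0,"ry": 0,"rz": 0.085,"hand": 0},
    {"x": -0.011,"y": -0.0005,"z": 0,"rx": 0,"ry": 0,"rz": 0.085,"hand": 0},
    {"x": -0.011,"y": -0.0015,"z": 0,"rx": 0,"ry": 0,"rz": 0.085,"hand": 0},
    {"x": -0.011,"y": -0.0025,"z": 0,"rx": 0,"ry": 0,"rz": 0.085,"hand": 0},
    {"x": -0.0105,"y": -0.0035,"z": 0,"rx": 0,"ry": 0,"rz": 0.085,"hand": 0},
    {"x": -0.0105,"y": -0.004,"z": 0,"rx": 0,"ry": 0,"rz": 0.085,"hand": 0},
  ],
)

```text
time: 10.95
tool_pos: [0.5445, 0.0916, 0.0517]
ee_rot: [-1.571, -0.001, 0.513]
wrist_force: [1.2, -1.1, 0.5]
width: 0.0002
```

```bash
python3 - <<'E'
from h import *
s=shot('wrist','w10'); o=robot.get_obs(); print(o['time'],o['tool_pos'],o['ee_rot'],o['wrist_force'],o['joint_positions'])
E
```

```text
11.0 [0.54313336 0.09113243 0.05157961] [-1.57063992e+00  9.47848844e-04  5.14635708e-01] [-2.06392604  0.50271757 -0.75145624] [ 6.34607851e-02  1.70511136e-01  1.58942633e+00 -2.77428600e-04
  1.38257640e+00 -4.51122813e-01]
```

View pics/w10.png

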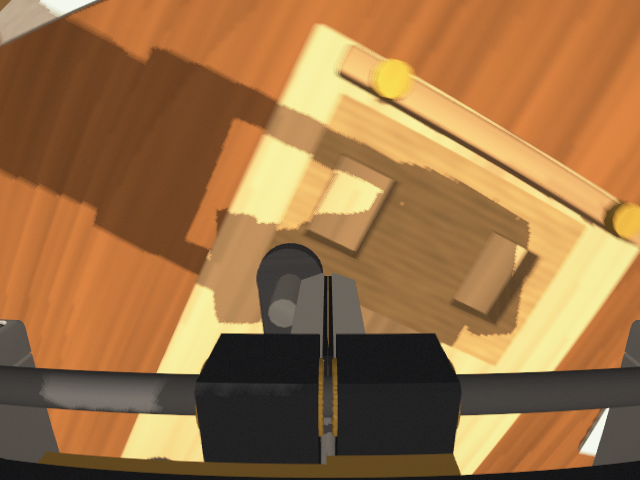

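The strap is swinging with the tip. In the turned view the pin is at (283,312), just left of the fingers, and the panel has not moved. Continuing along the arc.

Request:
play_rows(
  steps=[
    {"x": -0.01,"y": -0.005,"z": 0,"rx": 0,"ry": 0,"rz": 0.085,"hand": 0},
    {"x": -0.0095,"y": -0.006,"z": 0,"rx": 0,"ry": 0,"rz": 0.085,"hand": 0},
    {"x": -0.009,"y": -0.007,"z": 0,"rx": 0,"ry": 0,"rz": 0.085,"hand": 0},
    {"x": -0.008,"y": -0.007,"z": 0,"rx": 0,"ry": 0,"rz": 0.085,"hand": 0},
    {"x": -0.008,"y": -0.0085,"z": 0,"rx": 0,"ry": 0,"rz": 0.085,"hand": 0},
    {"x": -0.0065,"y": -0.0085,"z": 0,"rx": 0,"ry": 0,"rz": 0.085,"hand": 0},
    {"x": -0.0065,"y": -0.0095,"z": 0,"rx": 0,"ry": 0,"rz": 0.085,"hand": 0},
    {"x": -0.0055,"y": -0.0095,"z": 0,"rx": 0,"ry": 0,"rz": 0.085,"hand": 0},
  ],
)

```text
time: 12.0
tool_pos: [0.4818, 0.0307, 0.0517]
ee_rot: [-1.571, -0.001, 1.192]
wrist_force: [1.3, -0.2, -0.9]
width: 0.0006
```

Request:
play_rows(
  steps=[
    {"x": -0.0045,"y": -0.0105,"z": 0,"rx": 0,"ry": 0,"rz": 0.085,"hand": 0},
    {"x": -0.0035,"y": -0.0105,"z": 0,"rx": 0,"ry": 0,"rz": 0.085,"hand": 0},
    {"x": -0.0025,"y": -0.007,"z": 0,"rx": 0,"ry": 0,"rz": 0.085,"hand": 0},
    {"x": -0.001,"y": -0.005,"z": 0,"rx": 0,"ry": 0,"rz": 0.04,"hand": 0},
  ],
)

```text
time: 12.5
tool_pos: [0.4701, -0.0023, 0.0517]
ee_rot: [-1.571, -0.001, 1.485]
wrist_force: [-0.4, 1.1, 0.6]
width: 0.0007
```

```bash
python3 - <<'E'
from h import *
s=shot('scene','c11');s=shot('side','s11'); o=robot.get_obs(); print(o['time'],o['tool_pos'],o['ee_rot'],o['wrist_force'],o['joint_positions'])
a=cv2.imread('pics/s11.png')[160:330,240:450]; cv2.imwrite('pics/s11z.png',cv2.resize(a,None,fx=3.5,fy=3.5,interpolation=cv2.INTER_CUBIC))
E
```

```text
12.6 [ 0.47028423 -0.00268295  0.05166512] [-1.57110501e+00 -9.76168912e-05  1.48337940e+00] [0.40408399 0.5957234  0.92986254] [-1.26430428e-01 -5.60596311e-03  1.77918195e+00  1.11881721e-04
  1.36771203e+00 -1.60983236e+00]
```

View pics/s11z.png

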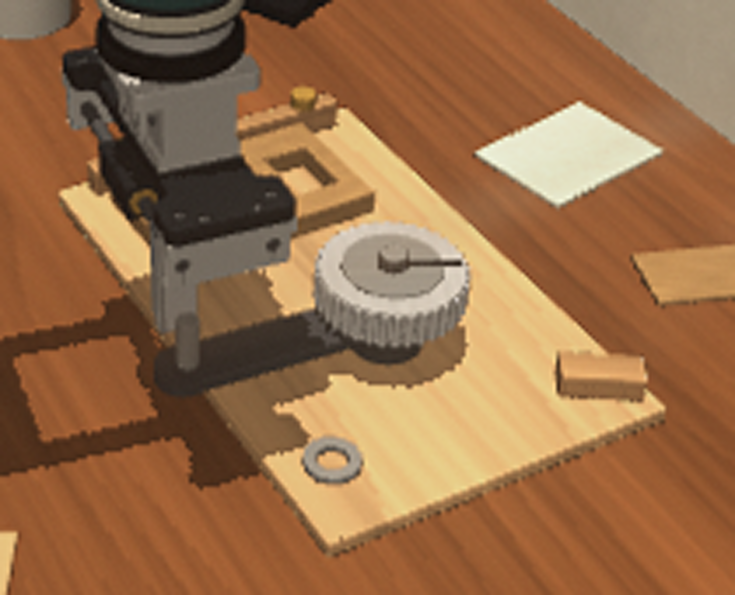

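The strap is nearly at its stop, with the pin at crop (188,340). I'll press on in small steps until the force rises.

Request:
play_rows(
  steps=[
    {"x": 0,"y": -0.005,"z": 0,"rx": 0,"ry": 0,"rz": 0.04,"hand": 0},
    {"x": 0,"y": -0.004,"z": 0,"rx": 0,"ry": 0,"rz": 0,"hand": 0},
    {"x": 0,"y": -0.002,"z": 0,"rx": 0,"ry": 0,"rz": 0,"hand": 0},
    {"x": 0,"y": 0,"z": 0,"rx": 0,"ry": 0,"rz": 0,"hand": 0},
  ],
)

```text
time: 13.1
tool_pos: [0.4703, -0.0127, 0.0515]
ee_rot: [-1.57, -0.002, 1.524]
wrist_force: [-0.5, 4.2, 0.5]
width: 0.0007
```

Request:
play_rows(
  steps=[
    {"x": 0,"y": -0.001,"z": 0,"rx": 0,"ry": 0,"rz": 0,"hand": 0},
    {"x": 0,"y": -0.001,"z": 0,"rx": 0,"ry": 0,"rz": 0,"hand": 0},
    {"x": 0,"y": 0,"z": 0,"rx": 0,"ry": 0,"rz": 0,"hand": 0},
  ],
)

```text
time: 13.48
tool_pos: [0.4703, -0.0128, 0.0515]
ee_rot: [-1.57, -0.006, 1.525]
wrist_force: [-0.4, 8.7, 2.0]
width: 0.0004
```

The force rises to 8.7 N with no movement, so the strap is at its stop. Next I'll back off in +y, rise and look.

Request:
play_rows(
  steps=[
    {"x": 0,"y": 0.005,"z": 0,"rx": 0,"ry": 0,"rz": 0,"hand": 0},
    {"x": -0.002,"y": 0.015,"z": 0,"rx": 0,"ry": 0,"rz": 0,"hand": 0},
    {"x": 0,"y": 0,"z": 0.03,"rx": 0,"ry": 0,"rz": 0,"hand": 0},
    {"x": 0,"y": 0,"z": 0.04,"rx": 0,"ry": 0,"rz": 0,"hand": 0},
    {"x": 0,"y": 0,"z": 0.04,"rx": 0,"ry": 0,"rz": -0.15,"hand": 0},
    {"x": 0,"y": 0,"z": 0.04,"rx": 0,"ry": 0,"rz": -0.15,"hand": 0},
    {"x": 0.02,"y": -0.03,"z": 0.02,"rx": 0,"ry": 0,"rz": -0.18,"hand": 0},
    {"x": 0.02,"y": -0.03,"z": 0,"rx": 0,"ry": 0,"rz": -0.18,"hand": 0},
  ],
)

```text
time: 14.48
tool_pos: [0.5102, -0.0559, 0.2246]
ee_rot: [-1.577, -0.002, 0.86]
wrist_force: [0.4, -0.3, -0.5]
width: -0.0001
```

Request:
play_rows(
  steps=[
    {"x": 0.02,"y": -0.03,"z": 0.02,"rx": 0,"ry": 0,"rz": -0.18,"hand": 0},
    {"x": 0.02,"y": -0.03,"z": 0.02,"rx": 0,"ry": 0,"rz": -0.18,"hand": 0},
    {"x": 0,"y": -0.03,"z": 0.02,"rx": 0,"ry": 0,"rz": -0.18,"hand": 0},
    {"x": 0,"y": 0,"z": 0.02,"rx": 0,"ry": 0,"rz": -0.18,"hand": 0},
    {"x": 0,"y": 0,"z": 0,"rx": 0,"ry": 0,"rz": -0.18,"hand": 0},
    {"x": 0,"y": 0,"z": 0,"rx": 0,"ry": 0,"rz": -0.145,"hand": 0},
    {"x": 0,"y": 0,"z": 0,"rx": 0,"ry": 0,"rz": 0,"hand": 0},
  ],
)

```text
time: 15.35
tool_pos: [0.5486, -0.1452, 0.3014]
ee_rot: [-1.571, -0.0, -0.178]
wrist_force: [0.1, 0.7, 1.3]
width: 0.0002
```

```bash
python3 - <<'E'
from h import *
s=shot('wrist','w12');s=shot('side','s12'); o=robot.get_obs(); print(o['time'],o['tool_pos'],o['ee_rot'],o['wrist_force'])
a=cv2.imread('pics/s12.png')[160:330,240:450]; cv2.imwrite('pics/s12z.png',cv2.resize(a,None,fx=3.5,fy=3.5,interpolation=cv2.INTER_CUBIC))
E
```

```text
15.45 [ 0.54855535 -0.14522395  0.30138271] [-1.57116621e+00  6.16148591e-05 -1.77620899e-01] [-0.39746549  0.55111373  0.15334994]
```

View pics/w12.png

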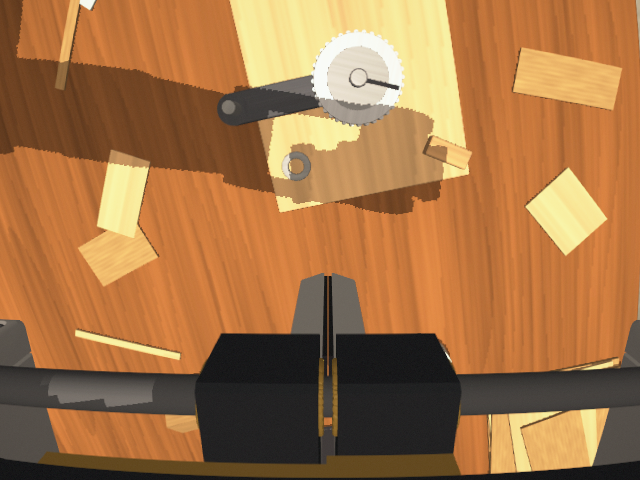

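View pics/s12z.png

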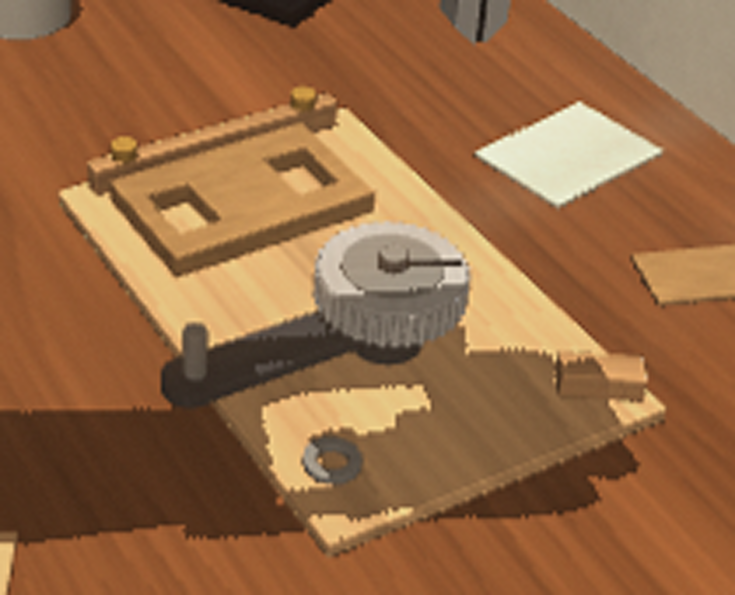

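```bash
python3 - <<'E'
from h import *
L=lambda n:dict(np.load('pics/'+n+'.npz'))
s=L('w12'); st=plane(s,359,77.5,.08)[:2]; p=plane(s,229,107,.072)[:2]; l=plane(s,398,88,.070)[:2]; l0=plane(s,368,80,.070)[:2]
A=lambda d:np.degrees(np.arctan2(d[1],d[0]))
print(st,p,A(p-st)%360,np.hypot(*(p-st)),'line',A(l-st),A(l-l0))
a=L('wrist0'); b=[plane(a,u,v,.012)[:2] for u,v in [(271,356),(247,3)]]; print('jig +y',A(b[1]-b[0]))
e=[plane(s,u,v,.012)[:2] for u,v in [(281,212),(470,174)]]; print('jig x',A(e[1]-e[0]))
S0,S1=L('side0')['color'].astype(int),L('side0')['color']
def w(n,u,v): return plane(L(n),u,v,.028)[:2].round(4)
import cv2
for n in('side0','s12'):
    im=cv2.imread('pics/'+n+'.png')[180:250,260:350]; cv2.imwrite('pics/'+n+'p.png',cv2.resize(im,None,fx=4,fy=4,interpolation=cv2.INTER_CUBIC))
x=np.hstack([cv2.imread('pics/side0p.png'),cv2.imread('pics/s12p.png')]); cv2.imwrite('pics/cmp.png',x)
E
```

```text
[ 0.60082045 -0.02946784] [ 0.47142957 -0.03272156] 181.4404787488349 0.12943178252017656 line -22.246280064501832 -23.984044813303196
jig +y 91.58981070466321
jig x 1.3980827015953061
```

View pics/cmp.png

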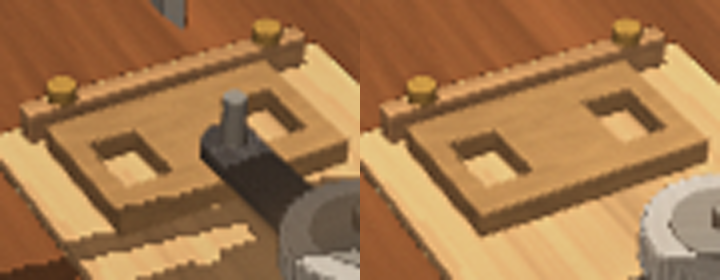

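The strap is at 181.4°, in line with the jig's -x. The nut is at about 697° (12.2 rad), and the panel matches its first picture. Handing in.

```bash
python3 -c "
from h import *
print(workorder.close_job()); print(robot.get_obs()['time'])"
```

```text
the job is handed in; nothing more can be done
None
the job is handed in; nothing more can be done
```

The job is done and handed in at about 15.5 s of robot time. With the closed fingertips I rolled the nut counter-clockwise round its rim, then pushed the pin to swing the strap to its stop.

- **Nut:** it turned about 697° (about 12.2 rad) by the engraved line, 23° short of two full turns and well inside the quarter-turn tolerance.
- **Strap:** it points at 181.4°, in line with the jig's -x direction (181.4–181.6°). At the stop the force rose to 8.7 N with no further movement.
- **Forces:** the highest wrist force I read was about 14 N, at the first contact with the nut. I only read it at the end of each move, so brief peaks in between would not show.
- **Left alone:** in the last side and wrist pictures the panel, offcut and washer look unmoved. The arm finished about 0.3 m above the table, touching nothing. I did not compare the glue, tape, house and mug before and after, but the arm never went near them.
- **Disagreement:** the side camera placed points about 4 mm off the wrist camera in y. The readings above are from the wrist camera.

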